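# Unlock the lid stay and close the cutlery chest

## Task

The wooden cutlery chest on the table stands open, its lid propped by a folding metal stay on one end. Lift the stay's knee past centre so that the stay unlocks, then lower the lid gently until it is fully shut, with no slam and no forcing. Leave the other things on the table where they are.

Things in the scene. Friction and masses are not known exactly. Their poses are not given: they have to be found in the camera images.
- chest: Open-topped wooden cutlery chest fixed to the table, 230 (front to back) x 220 (end to end) x 100 mm high. Origin: centre of its underside; z up, -x towards its front, +x towards its hinge side, -y towards the end with the stay. Its front looks roughly to the robot's right (world -y), turned up to 35 degrees; the stay is on the end away from the robot (world +x).
- lid_hinge (a point): Middle of the lid's hinge line, which runs along the chest's y on the rear top edge of the chest (115 mm to +x of the chest's origin, 100 mm up). The lid's underside lies in the plane of the hinge line.
- lid (a joint): Lid angle closed so far: 0 as it stands at first, 1.309 rad when fully shut. The hinge is stiff (about 0.6 N m of friction): once the stay is unlocked the lid stays wherever it is left and must be pushed down all the way, with some 3 to 5 N on the outer face near the free edge.
- lid_edge (a point): Middle of the lid's free edge, on its outer (upper when shut) face. The lid is a wooden panel, 230 mm from hinge to free edge, 220 mm wide, 12 mm thick, about 0.36 kg. It stands open at first, 75 degrees up from shut, so it leans 15 degrees from upright towards the front.
- knee_pin (a point): The knee of the stay carries a round steel finger pin, 12 mm in diameter, sticking out 48 mm along the chest's -y; this point is on the pin's axis, 22 mm short of its tip and 26 mm out from the links. The outer 40 mm of the pin is free all round. To unlock, move the pin up and towards the front of the chest, swinging about stay_foot; it takes a few N.
- stay_foot (a point): Point on the axis of the stay's fixed lower pivot (along the chest's y), taken as far out as knee_pin. The lower link is 61 mm from this pivot to the knee; the upper link, 137 mm, goes from the knee to the lid's end edge 90 mm from the hinge. The links are flat steel bars 14 mm wide, 11 to 21 mm outside the end of the chest.
- stay_upper (a joint): Knee angle of the stay: 0 locked against its stop (knee sagging down and to the rear, where the lid cannot be lowered), 0.22 rad with both links in line (dead centre), larger when unlocked, about 2.8 rad when folded with the lid shut. Once well past centre it does not fall back by itself.
- mug_mid (a point): Red enamel mug, 80 mm in diameter, 80 mm high, behind the chest (beyond its hinge); this point is its centre.
- ramekin_mid (a point): Glass ramekin, 84 mm in diameter, 45 mm high, in front of the chest; its centre.
- tongs_mid (a point): Steel tongs with a spring hinge, 240 mm long, lying flat in front of the chest, 14 mm high; their middle.
- tower_mid (a point): White plastic three-tier snack tower, 210 mm across, 265 mm high, to the robot's left; its centre.
- board_mid (a point): Beech cutting board 200 x 300 x 18 mm lying at the robot's right; its centre.
- mill_mid (a point): Dark wooden pepper mill, 52 mm in diameter, 160 mm high, at the robot's right, beyond the board; its centre.

How it is judged:
By the outcome, as a careful person would: the job done as asked, in the order asked, and still so for the second after the job is handed in, with the robot touching nothing.
It also fails if it takes over 58 s, if anything falls off the work surface, if the arm or the gripper's body presses on something with over 40 N, if the wrist force passes 120 N, or if a joint passes its speed limit or range.

## Robot

A 6-joint arm with a two-finger parallel gripper is mounted at the origin on the work surface. World frame = base frame: x ahead of the robot, y to its left, z up, the work surface at z = 0. Lengths are in m, angles in rad, forces in N, time in s.
With the tool pointing down it reaches from about 0.325 to 0.775 m from the base axis. Payload 9.3 kg.
Tool frame: the origin (TCP) lies at the very end of the fingers, on their centre line; the grasp point (between the pads) lies robot.tcp_to_grasp behind it (robot.tcp_to_grasp is the distance from the TCP to the grasp point, in m); z points along the fingers, y is the line along which they close (so a half turn about z gives the same grasp; the last joint's range is limited). The gripper opens to 85 mm and grips with 20 to 120 N. Pads are 22 mm wide; open, the fingers measure 114 mm over their backs; the gripper's body (76 mm by 85 mm) begins 54 mm behind the grasp point. The pads swing forward as they close: fully open they stand 13 mm farther back than shut.
Start: joints at [-1.503, 0.259, 0.021, 1.334, 0, 1.418], TCP at [0.12, -0.537, 0.231] pointing down, gripper open.
Joint ranges: [-3.04, 3.04], [-0.91, 1.82], [-1.04, 1.36], [-1.92, 1.95], [-1.52, 1.45], [-3.14, 3.14]. Speed limits (rad/s): [2.22, 2.22, 2.79, 3.14, 3.14, 3.14].

## Interface

Orientations are given as a unit quaternion [x, y, z, w].
In Python, from bench import robot gives the robot as it stands.
- The arm moves only by the tool servo_tool, never from a script. Its argument "rows" is text: rows parted by semicolons, each of 6 numbers parted by spaces: the shift along the tool's x, y, z as a fraction of full scale, then the turn, a rotation vector about the tool's x, y, z as a fraction of full scale. A call has 1 to 12 rows; each row shifts and turns the commanded pose from where the row before left it, along the tool's axes as they then stand; what a row does not reach is not made up. Full scale, the value 1, is 0.05 m for a shift and 360 degrees for a turn. A row lasts 1/8 s, in which the tool goes at most 62.5 mm and 10.7 degrees, less where a joint would pass 70% of its speed; a pose out of reach is approached as far as the arm can. A call with a number of a shift or a turn outside -1 to 1 is refused whole. A call with a gripper value outside its range is refused whole. "hand" is the gripper command: -1 is fully open, 1 is shut, values between are in proportion, set as the call begins (left out, the last holds). The fingers move at their own pace and stop on an object; "newtons" is the grip in N (left out, the last holds). Time passes only in rows, so rows that do not move let the fingers close. It gives the time, the measured TCP pose, the force, the opening and the grip force at its end, in the units of the state.
- robot.sense(): the state, without advancing time (a new reading comes with each control period).
- robot.snapshot(name): name is "side" or "top" or "wrist"; returns (picture, depth): 480x640x3 uint8, red, green, blue; 480x640 float32, m along the optical axis (not along the pixel's ray), 0 where there is no reading.
- robot.get_calibration(name): a dict with "fovy" (degrees; the focal length in pixels is half the picture's height over the tangent of half this angle, whatever the lens; pixels are square), "cx", "cy" (the principal point, pixels), "dist" ([k1, k2, p1, p2, k3] as OpenCV has them; the pictures are not rectified), "view" (4x4, takes a point from world to camera coordinates). Camera axes: x right, y up, looking along -z (the intrinsics and any distortion apply to the point x, -y, -z); pixel columns grow to the right and rows downward; lengths in m; the calibration is good to about 2 mm. A picture is of the moment at which its call begins: read the wrist's pose just before it. get_calibration takes no time and is no camera call; for the wrist camera it gives the pose at the moment of the call.
- robot.close_job(): hands the job in; it is judged then, once.
The state is a dict: "clock": time; "joint_positions": joint angles; "qd": joint speeds; "effort": joint torques, N m; "eef_pos": TCP position; "tool_rot": TCP orientation; "ft_force": force on the tool from outside, world axes, zero at the start; "moment": the same for the moment, N m; "grip_width": finger opening in m; "grasp_force": force on a finger pad.
Only numpy, scipy, OpenCV 4.12 (cv2) and the standard library are available. Lean on these libraries where they do the work, as an engineer would, in place of code of your own. Each camera call takes 0.05 s, during which the arm holds its last target. There are 200 camera calls.

## Working session

There is one attempt and no reset: what is moved stays moved. The work goes in short steps, Python scripts to look and compute and a tool call to move; the robot and the scene stay as the last step left them, time stands still between calls to the robot, and variables do not carry over. Pictures are saved under pics/ and viewed, at most 10 in all, crops included, and the job is handed in when it is done.

Besides the shell and the picture viewer there is one more tool, called after "Request:" in YAML: its name, and indented under it one key for each argument. servo_tool: Moves the arm, as the interface text tells. Its arguments: {"type":"object","properties":{"rows":{"type":"string"},"hand":{"type":"number"},"newtons":{"type":"number"}},"required":["rows"]}

```bash
ls; mkdir -p pics
cat > h.py <<'E'
import numpy as np, cv2
from bench import robot
def cam(n):
    c=robot.get_calibration(n); f=240/np.tan(np.radians(c['fovy'])/2)
    K=np.array([[f,0,c['cx']],[0,f,c['cy']],[0,0,1]]); return K,np.array(c['dist'],float),np.array(c['view'])
def px2w(n,u,v,d,C=None):
    K,D,V=C or cam(n)
    p=cv2.undistortPoints(np.array([[[u,v]]],float),K,D)[0,0]
    return (np.linalg.inv(V)@np.array([p[0]*d,-p[1]*d,-d,1]))[:3]
def w2px(n,P,C=None):
    K,D,V=C or cam(n)
    q=(V@np.c_[np.atleast_2d(P),np.ones(len(np.atleast_2d(P)))].T).T[:,:3]*[1,-1,-1]
    return cv2.projectPoints(q,np.zeros(3),np.zeros(3),K,D)[0][:,0]
def cloud(n,d):
    K,D,V=cam(n); v,u=np.mgrid[:480,:640]
    p=cv2.undistortPoints(np.stack([u,v],-1).reshape(-1,1,2).astype(float),K,D)[:,0].reshape(480,640,2)
    q=np.stack([p[...,0]*d,-p[...,1]*d,-d,np.ones_like(d)],-1)
    return (q@np.linalg.inv(V).T)[...,:3]
E
python3 - <<'E'
from h import *
s=robot.sense(); print(s, robot.tcp_to_grasp)
for n in('side','top'):
    i,d=robot.snapshot(n); cv2.imwrite(f'pics/{n}0.png',i[...,::-1]); np.save(f'pics/{n}0.npy',d)
    K,D,V=cam(n); print(n,np.linalg.inv(V)[:3].round(3).tolist(),K[0,0],D)
E
```

```text
pics
{'clock': 0.0, 'joint_positions': array([-1.50260222e+00,  2.59207053e-01,  2.07276295e-02,  1.33369705e+00,
       -5.61484607e-06,  1.41822110e+00]), 'qd': array([-0.00065584,  0.00087868, -0.0003348 ,  0.00111749,  0.00075548,
        0.00025071]), 'effort': array([-1.22105917e-03, -5.55639946e+01,  3.44530106e+01,  1.37135977e-02,
       -2.14258444e-04,  9.73345095e-06]), 'eef_pos': array([ 0.12042604, -0.53635317,  0.23064466]), 'tool_rot': array([ 9.93913559e-01,  1.10160611e-01,  2.63009431e-05, -6.89575843e-04]), 'ft_force': array([-0.88409377, -0.87200521, -0.24952983]), 'moment': array([-0.0434291 ,  0.04433038,  0.0518587 ]), 'grasp_force': 0.0, 'grip_width': 0.0852500068188179} 0.0187
side [[0.967, 0.155, -0.202, 0.172], [-0.254, 0.636, -0.728, -1.35], [0.016, 0.756, 0.655, 1.419]] 578.8161537796772 [-0.00928767  0.          0.          0.          0.        ]
top [[-0.022, 0.993, -0.12, 0.301], [-1.0, -0.024, -0.009, -0.041], [-0.012, 0.119, 0.993, 2.163]] 597.6756091280162 [-0.11507735  0.          0.          0.          0.        ]
```

View pics/side0.png

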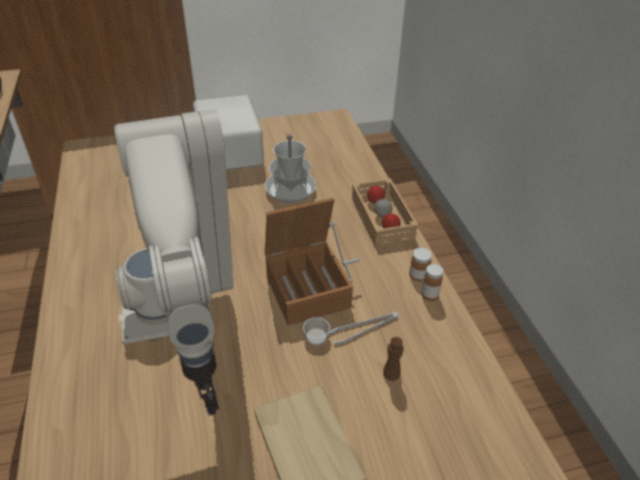

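View pics/top0.png

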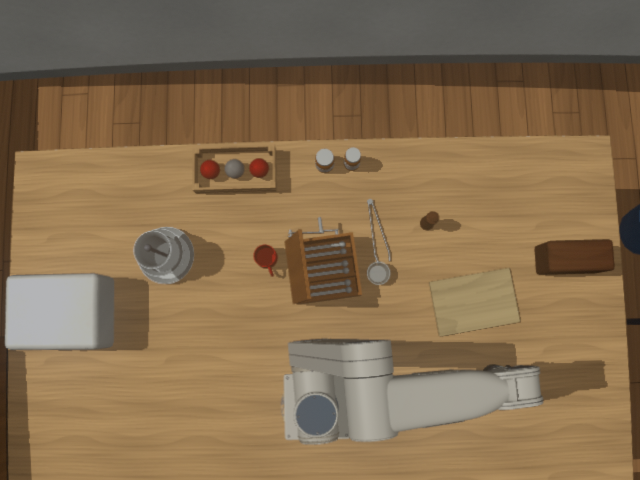

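The side view shows the open chest at about (310,275), with the stay along its right end and the pin near (350,262). In the top view the chest is at (328,268) and the pin at (321,222). The mug is behind it at (265,257), and the ramekin (378,273) and tongs (378,230) are in front.

Run:
```python
from h import *
d=np.load('pics/top0.npy');P=cloud('top',d)
print('depth zeros',(d==0).mean())
Q=P[200:320,280:365].reshape(-1,3)
for lo,hi in((.09,.11),(.3,.34)):
    m=(Q[:,2]>lo)&(Q[:,2]<hi); R=Q[m]; r=cv2.minAreaRect(R[:,:2].astype(np.float32)*1000); print(lo,m.sum(),R.mean(0).round(3),r, cv2.boxPoints(r).round().tolist())
# lid top / edge
print('pin px',P[215:236,314:328:2,2].round(3).tolist())
for n,uv in dict(mug=(265,257),ram=(378,273),tongs1=(371,202),tongs2=(388,258),mill=(430,220),boardc=(475,302)).items(): print(n,P[uv[1],uv[0]].round(3))
i=cv2.imread('pics/top0.png')[190:310,270:400]; j=cv2.imread('pics/side0.png')[190:340,240:410]
i=cv2.resize(i,None,fx=3.6,fy=3.6,interpolation=2);j=cv2.resize(j,None,fx=2.8,fy=2.8,interpolation=2)
h=min(len(i),len(j)); cv2.imwrite('pics/crop0.png',np.hstack([i[:h,:],j[:h]])[:, :800+160] if 0 else cv2.resize(np.hstack([i[:h],j[:h]]),(800,int(800*h/(i.shape[1]+j.shape[1])))))
```

```text
depth zeros 0.004124348958333334
0.09 627 [ 0.499 -0.074  0.099] ((519.27783203125, -29.902069091796875), (289.39288330078125, 241.32769775390625), 6.637491226196289) [[362.0, 73.0], [389.0, -166.0], [677.0, -133.0], [649.0, 107.0]]
0.3 395 [0.477 0.025 0.32 ] ((478.1578369140625, 26.208641052246094), (220.2066192626953, 20.101097106933594), 6.517270088195801) [[368.0, 24.0], [370.0, 4.0], [589.0, 29.0], [586.0, 49.0]]
pin px [[0.002, 0.006, -0.011, 0.007, 0.003, -0.002, -0.004], [-0.001, 0.014, -0.005, -0.008, -0.009, 0.009, 0.003], [0.006, 0.001, 0.095, 0.108, -0.002, 0.005, -0.004], [-0.005, 0.001, 0.089, 0.102, -0.004, -0.0, 0.003], [0.011, 0.003, 0.102, 0.096, 0.002, -0.002, -0.001], [0.004, 0.002, 0.095, 0.099, -0.004, 0.004, 0.007], [-0.005, 0.001, 0.104, 0.101, 0.002, -0.001, -0.008], [0.005, 0.012, 0.101, 0.095, 0.002, 0.01, -0.003], [-0.003, 0.003, 0.108, 0.114, -0.011, -0.001, 0.005], [-0.001, 0.005, 0.101, 0.103, 0.003, 0.005, -0.005], [0.002, -0.01, -0.0, 0.103, -0.002, 0.01, -0.016], [0.007, 0.001, -0.002, 0.095, 0.005, 0.005, 0.009], [-0.0, -0.003, -0.007, 0.109, -0.003, -0.002, 0.005], [-0.002, 0.002, 0.002, 0.109, 0.001, 0.006, 0.009], [0.006, -0.002, -0.005, 0.113, 0.108, 0.001, 0.0], [-0.004, -0.001, -0.01, 0.106, 0.103, 0.092, 0.097], [0.001, -0.001, -0.01, 0.12, 0.114, 0.1, 0.085], [0.131, 0.131, 0.108, 0.112, 0.124, 0.008, 0.012], [0.122, 0.116, 0.101, 0.103, 0.094, 0.002, -0.017], [-0.001, 0.003, 0.005, -0.001, 0.001, 0.001, 0.007], [-0.007, -0.005, 0.001, 0.009, 0.004, 0.014, 0.006]]
mug [ 0.539  0.176 -0.01 ]
ram [ 0.469 -0.234  0.005]
tongs1 [ 0.729 -0.217  0.013]
tongs2 [ 0.524 -0.273 -0.001]
mill [ 0.64  -0.411  0.12 ]
boardc [ 0.355 -0.582  0.009]
```

View pics/crop0.png

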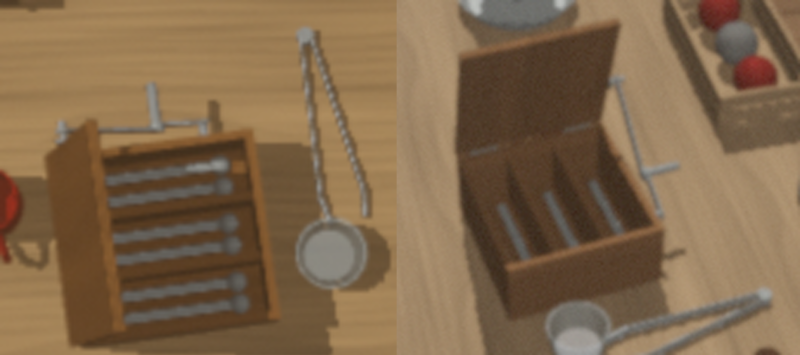

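The crop shows the pin clearly. In the top view its tip is at about (320,218) and its root at (321,232). In the side view the tip is at (358.6,261) and the root at (344.7,263). The foot is at (351,280) and the upper link end at (332,224). I'll triangulate these, fit the chest and check the forearm height.

```bash
cat >> h.py <<'E'
def tri(*obs):  # (camtuple,u,v)
    A=np.zeros((3,3));b=np.zeros(3);L=[]
    for C,u,v in obs:
        o=np.linalg.inv(C[2])[:3,3]; r=px2w('',u,v,1,C)-o; r/=np.linalg.norm(r); M=np.eye(3)-np.outer(r,r);A+=M;b+=M@o;L.append((M,o))
    p=np.linalg.solve(A,b); return p,[np.linalg.norm(M@(p-o)) for M,o in L]
E
python3 - <<'E'
from h import *
T,S=cam('top'),cam('side')
for n,a,b in(('tip',(320.2,217.9),(358.6,260.8)),('root',(321.1,231.6),(344.7,262.9)),('foot',(336.8,230.5),(351,280.2)),('upper',(290.3,232.6),(332.5,223.7))):
    p,e=tri((T,*a),(S,*b)); print(n,p.round(4),np.round(e,4))
P=np.r_[cloud('top',np.load('pics/top0.npy'))[195:315,280:370].reshape(-1,3),cloud('side',np.load('pics/side0.npy'))[195:325,255:370].reshape(-1,3)]
th=np.radians(6.5); ex=np.array([-np.sin(th),np.cos(th)]);ey=np.array([-np.cos(th),-np.sin(th)])
L=(P[:,:2]-[.485,-.035]); c=np.c_[L@ex,L@ey,P[:,2]]
m=(abs(c[:,2]-.1)<.008)&(abs(c[:,0])<.14)&(abs(c[:,1])<.106)
print('rim x',np.percentile(c[m&(c[:,0]<-.08),0],[2,5,25,50,75,95,98]).round(3))
m=(c[:,2]>.03)&(c[:,2]<.08)&(abs(c[:,1])<.1)&(c[:,0]<-.105);print('front face',np.median(c[m,0]),m.sum(), np.polyfit(c[m,1],c[m,0],1))
m=(abs(c[:,2]-.1)<.008)&(abs(c[:,0])<.1)&(abs(c[:,1])>.095)&(abs(c[:,1])<.118)
for s in(-1,1): 
    k=m&(c[:,1]*s>0); print('rim y',s,np.percentile(c[k,1],[5,25,50,75,95]).round(3),np.polyfit(c[k,0],c[k,1],1))
m=(c[:,2]>.15)&(c[:,2]<.3)&(abs(c[:,1])<.1)&(c[:,0]>.03)
print('lid', *[ (round(z,2),np.percentile(c[m&(abs(c[:,2]-z)<.02),0],[5,50,95]).round(3)) for z in(.17,.22,.27)])
top=cloud('top',np.load('pics/top0.npy'))
for u in range(380,540,20): print(u,top[395:405,u].mean(0).round(3),end=' ')
for u in range(300,390,20): print(u,top[360,u].round(3),end=' ')
E
```

```text
tip [ 0.6612 -0.0303  0.0966] [0.0008 0.0008]
root [ 0.6121 -0.0324  0.1   ] [0.0009 0.0009]
foot [ 0.6187 -0.0878  0.0719] [0.0006 0.0006]
upper [0.5971 0.0704 0.1885] [0. 0.]
rim x [-0.124 -0.123 -0.119 -0.115 -0.11  -0.088 -0.083]
front face -0.1204976811249579 799 [-0.0589491  -0.12656293]
rim y -1 [-0.11  -0.107 -0.104 -0.1   -0.098] [ 0.00599217 -0.10350029]
rim y 1 [0.101 0.103 0.106 0.109 0.111] [0.00497391 0.10607534]
lid (0.17, array([0.085, 0.094, 0.108])) (0.22, array([0.072, 0.081, 0.094])) (0.27, array([0.059, 0.067, 0.081]))
380 [ 0.115 -0.163  0.749] 400 [ 0.112 -0.212  0.734] 420 [ 0.109 -0.261  0.722] 440 [ 0.106 -0.31   0.714] 460 [ 0.104 -0.36   0.706] 480 [ 0.101 -0.411  0.697] 500 [ 0.097 -0.465  0.682] 520 [ 0.093 -0.519  0.672] 300 [0.182 0.041 0.297] 320 [ 0.196 -0.023  0.522] 340 [ 0.206 -0.073  0.707] 360 [ 0.208 -0.119  0.754] 380 [ 0.207 -0.166  0.749]
```

Request:
servo_tool:
  rows: "0 0 0 0 0 0.0192;0.8 -0.64 0 0 0 0;0.8 -0.64 0 0 0 0;0.8 -0.64 0 0 0 0;0.8 -0.64 0 0 0 0;0.8 -0.64 0 0 0 0;0.8 -0.64 0 0 0 0;0.8 -0.64 0 0 0 0;0.8 -0.64 0 0 0 0;0.8 -0.64 0 0 0 0;0.8 -0.64 0 0 0 0;0.8 -0.64 0 0 0 0"
  hand: -1
  newtons: 25

```text
clock: 1.6
eef_pos: [0.524, -0.141, 0.2311]
tool_rot: [0.999, 0.05, -0.0, -0.0]
ft_force: [0.3, 0.4, 0.2]
grip_width: 0.0855
grasp_force: 0.0
```

Request:
servo_tool:
  rows: "0.63 -0.49 0.1 0 0 0;0.63 -0.49 0.1 0 0 0;0.63 -0.49 0.1 0 0 0;0.63 -0.49 0.1 0 0 0;0 0 0 0 0 0;0 0 0 0 0 0"

```text
clock: 2.35
eef_pos: [0.6383, -0.0324, 0.2108]
tool_rot: [0.999, 0.05, -0.001, -0.0]
ft_force: [0.1, -0.2, 1.1]
grip_width: 0.0849
grasp_force: 0.0
```

Run:
```python
from h import *
print(robot.sense()['eef_pos'])
C=cam('wrist');i,d=robot.snapshot('wrist'); cv2.imwrite('pics/w1.png',i[...,::-1]); np.savez('pics/w1.npz',K=C[0],D=C[1],V=C[2],d=d)
print(np.linalg.inv(C[2])[:3].round(3),w2px('wrist',[[.639,-.031,.098],[.661,-.03,.097],[.619,-.088,.072]],C))
```

```text
[ 0.63826807 -0.03235156  0.21081569]
[[ 0.1    0.941  0.324  0.721]
 [-0.995  0.095  0.032 -0.024]
 [-0.    -0.326  0.945  0.354]] [[317.76714326 231.28098992]
 [319.55949123 199.48521681]
 [389.20558786 252.69746482]]
```

View pics/w1.png

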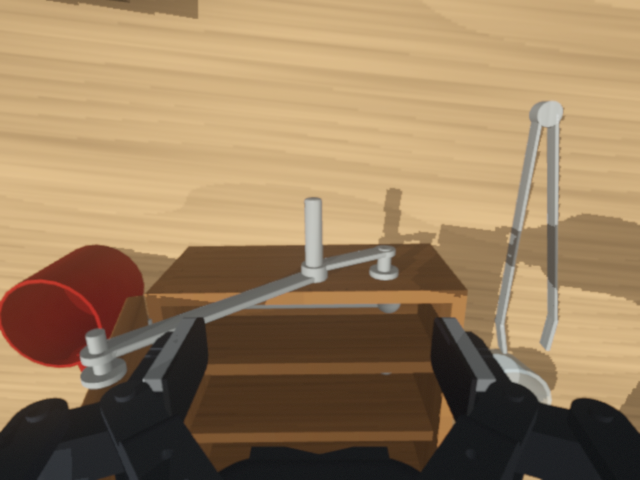

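The wrist view shows the pin upright in the picture, from its tip at (313.5,200) to its collar at (314,268), so it is aligned with the tool's x. The foot is at (385,258) and the lid end pivot at (97,345).

Run:
```python
from h import *
z=np.load('pics/w1.npz');W=(z['K'],z['D'],z['V']);T,S=cam('top'),cam('side')
print(tri((W,313.5,201),(T,320.2,217.9),(S,358.6,260.8)))
print('foot',tri((W,386,250),(T,336.8,230.5),(S,351,280.2)))
d=z['d']; print(np.mean([px2w('',314,v,d[v,314],W) for v in range(206,262,2)],0), [px2w('',314,v,d[v,314],W).round(3) for v in(206,230,258)])
```

```text
(array([ 0.66073366, -0.02854092,  0.0959346 ]), [np.float64(0.0028260202092122407), np.float64(0.0016396849468128642), np.float64(0.00179603304103956)])
foot (array([ 0.61946827, -0.08660777,  0.0696787 ]), [np.float64(0.0010261162054528378), np.float64(0.0015443629511610018), np.float64(0.0007800575167624493)])
[ 0.63984847 -0.02842206  0.10565726] [array([ 0.658, -0.027,  0.105]), array([ 0.642, -0.028,  0.105]), array([ 0.622, -0.03 ,  0.105])]
```

Request:
servo_tool:
  rows: "0.02 -0.08 0.4 0 0 0;0 0 0.5 0 0 0;0 0 0.5 0 0 0;0 0 0.5 0 0 0;0 0 0.4 0 0 0;0 0 0.36 0 0 0;0 0 0 0 0 0;0 0 0 0 0 0"

```text
clock: 3.4
eef_pos: [0.6394, -0.0288, 0.0794]
tool_rot: [0.999, 0.05, 0.001, 0.0]
ft_force: [0.2, -0.3, 1.1]
grip_width: 0.085
grasp_force: 0.0
```

Request:
servo_tool:
  rows: "0 0 0 0 0 0;0 0 0 0 0 0;0 0 0 0 0 0;0 0 0 0 0 0;0 0 0 0 0 0;0 0 0 0 0 0;0 0 0 0 0 0;0 0 0 0 0 0"
  hand: 1
  newtons: 25

```text
clock: 4.4
eef_pos: [0.6393, -0.0284, 0.0784]
tool_rot: [0.999, 0.05, 0.0, 0.0]
ft_force: [0.0, -2.9, 1.9]
grip_width: 0.0109
grasp_force: 24.4
```

Request:
servo_tool:
  rows: "0 0.02 -0.037 0 0 0;0 0.022 -0.037 0 0 0;0 0.028 -0.045 0 0 0;0 0.03 -0.045 0 0 0;0 0.034 -0.041 0 0 0;0 0.034 -0.041 0 0 0;0 0.036 -0.039 0 0 0;0 0.036 -0.039 0 0 0;0 0 0 0 0 0"

```text
clock: 5.52
eef_pos: [0.6404, -0.0398, 0.0945]
tool_rot: [0.999, 0.05, 0.0, -0.0]
ft_force: [2.0, 0.4, -1.4]
grip_width: 0.0109
grasp_force: 24.8
```

Request:
servo_tool:
  rows: "0 0.033 -0.027 0 0 0;0 0.033 -0.027 0 0 0;0 0.033 -0.027 0 0 0;0 0.033 -0.027 0 0 0;0 0.036 -0.023 0 0 0;0 0.036 -0.023 0 0 0;0 0.036 -0.023 0 0 0;0 0.036 -0.023 0 0 0;0 0 0 0 0 0;0 0 0 0 0 0"

```text
clock: 6.78
eef_pos: [0.6419, -0.0524, 0.1052]
tool_rot: [0.999, 0.051, 0.0, -0.001]
ft_force: [1.5, 7.5, 2.8]
grip_width: 0.0108
grasp_force: 24.6
```

Request:
servo_tool:
  rows: "0 0 0 0 0 0;0 0 0 0 0 0;0 0 0 0 0 0;0 0 0 0 0 0;0 0 -0.2 0 0 0;0 0 -0.5 0 0 0;0 0 -0.9 0 0 0;0 0 -0.9 0 0 0;0 0 -0.9 0 0 0;0 0 0 0 0 0"
  hand: 0

```text
clock: 8.02
eef_pos: [0.6428, -0.0541, 0.2792]
tool_rot: [0.999, 0.05, 0.003, 0.001]
ft_force: [1.6, 0.4, -0.8]
grip_width: 0.0427
grasp_force: 0.0
```

Run:
```python
from h import *
print(robot.sense()['eef_pos'])
C=cam('wrist');i,d=robot.snapshot('wrist'); cv2.imwrite('pics/w2.png',i[...,::-1]); np.savez('pics/w2.npz',K=C[0],D=C[1],V=C[2],d=d)
i2,d2=robot.snapshot('side');P=cloud('side',d2)
th=np.radians(6); ex=np.array([-np.sin(th),np.cos(th)]);ey=np.array([-np.cos(th),-np.sin(th)])
Q=P[180:300,255:345].reshape(-1,3);L=Q[:,:2]-[.485,-.035];c=np.c_[L@ex,L@ey,Q[:,2]]
m=(abs(c[:,1])<.1)&(c[:,2]>.14)&(c[:,2]<.35)&(c[:,0]>-.05)&(c[:,0]<.13)
f=np.polyfit(c[m,2],c[m,0],1);print('lean deg',np.degrees(np.arctan(f[0])),'hinge x',np.polyval(f,.1),c[m,2].max(),m.sum())
```

```text
[ 0.64279778 -0.05411034  0.27918185]
lean deg -18.452136860962387 hinge x 0.1089887372142495 0.3277297761583231 1937
```

View pics/w2.png

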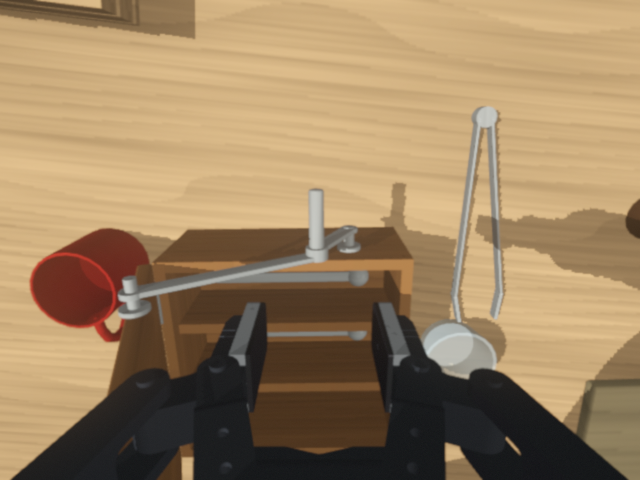

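The wrist view shows the pin at (317,225), now further forward. The knee stands above the line from the lid pivot (130,300) to the foot (349,238), so the stay is past centre. The lid has come down about 3°. Next I'll go over and behind the lid with the fingers shut.

Request:
servo_tool:
  rows: "0 0 -0.95 0 0 0;0 0 -0.95 0 0 0;0 0 -0.95 0 0 0;-0.62 -0.63 0 0 0 0;-0.62 -0.63 0 0 0 0;-0.62 -0.63 0 0 0 0;-0.62 -0.63 0 0 0 0;-0.64 -0.63 0 0 0 0;0 0 0 0 0 0;0 0 0 0 0 0"
  hand: 1

```text
clock: 9.38
eef_pos: [0.4709, 0.0872, 0.4164]
tool_rot: [0.999, 0.05, -0.0, 0.0]
ft_force: [0.2, -0.2, 0.2]
grip_width: -0.0
grasp_force: 0.0
```

Request:
servo_tool:
  rows: "0 0 0.6 0 0 0;0 0 0.7 0 0 0;0 0 0.7 0 0 0;0 0 0.5 0 0 0;0 0.15 0 0 0 0;0 0.15 0 0 0 0;0 0.1 0 0 0 0;0 0.1 0 0 0 0;0 0.1 0 0 0 0;0 0 0 0 0 0"

```text
clock: 10.62
eef_pos: [0.4739, 0.0571, 0.2921]
tool_rot: [0.999, 0.05, 0.0, 0.0]
ft_force: [0.7, 0.5, -0.5]
grip_width: 0.0002
grasp_force: 0.0
```

Request:
servo_tool:
  rows: "0 0.06 0 0 0 0;0 0.06 0 0 0 0;0 0.06 0 0 0 0;0 0.06 0 0 0 0;0 0 0 0 0 0"

```text
clock: 11.25
eef_pos: [0.4751, 0.0452, 0.292]
tool_rot: [0.999, 0.05, 0.0, 0.0]
ft_force: [0.1, -0.1, -0.1]
grip_width: -0.0
grasp_force: 0.0
```

Request:
servo_tool:
  rows: "0 0.06 0 0 0 0;0 0.06 0 0 0 0;0 0.06 0 0 0 0;0 0 0 0 0 0"

```text
clock: 11.75
eef_pos: [0.476, 0.0362, 0.292]
tool_rot: [0.999, 0.05, 0.0, 0.0]
ft_force: [-0.2, 0.2, -0.2]
grip_width: -0.0002
grasp_force: 0.0
```

Request:
servo_tool:
  rows: "0 0.06 0 0 0 0;0 0.06 0 0 0 0;0 0 0 0 0 0"

```text
clock: 12.12
eef_pos: [0.4766, 0.0303, 0.292]
tool_rot: [0.999, 0.05, -0.0, -0.0]
ft_force: [0.2, -0.4, -0.5]
grip_width: -0.0001
grasp_force: 0.0
```

Request:
servo_tool:
  rows: "0 0.06 0 0 0 0;0 0.06 0 0 0 0;0 0.06 0 0 0 0;0 0 0 0 0 0"

```text
clock: 12.62
eef_pos: [0.4775, 0.0212, 0.292]
tool_rot: [0.999, 0.05, -0.0, 0.0]
ft_force: [0.3, 2.0, -1.0]
grip_width: -0.0004
grasp_force: 0.5
```

Request:
servo_tool:
  rows: "0 0.133 0.042 0 0 0;0 0.132 0.047 0 0 0;0 0.13 0.052 0 0 0;0 0.128 0.056 0 0 0;0 0.126 0.06 0 0 0"

```text
clock: 13.25
eef_pos: [0.4807, -0.0113, 0.2789]
tool_rot: [0.999, 0.05, 0.0, 0.0]
ft_force: [0.4, 1.4, -1.2]
grip_width: -0.0
grasp_force: 1.1
```

```bash
cat > lid.py <<'E'
from h import *
i2,d2=robot.snapshot('side');P=cloud('side',d2); s=robot.sense(); print(s['clock'],s['eef_pos'],s['ft_force'])
th=np.radians(6); ex=np.array([-np.sin(th),np.cos(th)]);ey=np.array([-np.cos(th),-np.sin(th)])
Q=P[180:330,255:365].reshape(-1,3);L=Q[:,:2]-[.485,-.035];c=np.c_[L@ex,L@ey,Q[:,2]]
a=np.degrees(np.arctan2(c[:,2]-.1,.113-c[:,0])); r=np.hypot(c[:,2]-.1,.113-c[:,0])
m=(c[:,1]<-.03)&(c[:,1]>-.1)&(r>.12)&(r<.23)&(c[:,2]>.105)
print('lid underside angle pct',np.percentile(a[m],[5,25,50,75,95]).round(1),m.sum())
cv2.imwrite('pics/side_%d.png'%(s['clock']*100),cv2.resize(i2[150:390,200:440,::-1],(600,600),interpolation=cv2.INTER_CUBIC))
E
python3 lid.py; ls pics
```

```text
13.3 [ 0.48075557 -0.01185175  0.27854705] [1.54360577 0.20873645 0.6875096 ]
lid underside angle pct [57.5 58.2 58.5 58.9 60.5] 246
crop0.png
side0.npy
side0.png
side_1330.png
top0.npy
top0.png
w1.npz
w1.png
w2.npz
w2.png
```

Request:
servo_tool:
  rows: "0 0.124 0.065 0 0 0;0 0.122 0.069 0 0 0;0 0.119 0.073 0 0 0;0 0.117 0.077 0 0 0;0 0.114 0.081 0 0 0;0 0.111 0.085 0 0 0;0 0.108 0.089 0 0 0;0 0.105 0.093 0 0 0"

```text
clock: 14.3
eef_pos: [0.4853, -0.0569, 0.2472]
tool_rot: [0.999, 0.05, -0.0, 0.0]
ft_force: [0.6, 2.3, 0.3]
grip_width: -0.0
grasp_force: 0.9
```

Request:
servo_tool:
  rows: "0 0.102 0.097 0 0 0;0 0.098 0.1 0 0 0;0 0.094 0.104 0 0 0;0 0.09 0.107 0 0 0;0 0.086 0.11 0 0 0;0 0.082 0.113 0 0 0"

```text
clock: 15.05
eef_pos: [0.4881, -0.0843, 0.2156]
tool_rot: [0.999, 0.05, 0.0, 0.0]
ft_force: [0.3, 1.7, 1.4]
grip_width: 0.0001
grasp_force: 0.8
```

```bash
python3 lid.py
```

```text
15.1 [ 0.48792833 -0.08462795  0.2149356 ] [0.12580157 0.70421873 0.73750395]
lid underside angle pct [31.9 34.5 35.  35.8 36.7] 186
```

Request:
servo_tool:
  rows: "0 0.079 0.116 0 0 0;0 0.075 0.118 0 0 0;0 0.071 0.121 0 0 0;0 0.067 0.123 0 0 0;0 0.062 0.125 0 0 0;0 0.058 0.128 0 0 0;0 0.053 0.129 0 0 0;0 0.049 0.131 0 0 0;0 0.044 0.133 0 0 0;0 0.04 0.134 0 0 0"

```text
clock: 16.35
eef_pos: [0.491, -0.1139, 0.1526]
tool_rot: [0.999, 0.05, 0.0, -0.0]
ft_force: [0.5, 1.8, 0.8]
grip_width: 0.0001
grasp_force: 0.6
```

```bash
python3 lid.py
```

```text
16.4 [ 0.49079117 -0.11401219  0.15185641] [ 0.05410953 -0.39963295  0.51769669]
lid underside angle pct [13.8 14.8 15.5 16.2 17.8] 386
```

Request:
servo_tool:
  rows: "0 0.025 0.1 0 0 0;0 0.022 0.1 0 0 0;0 0.02 0.1 0 0 0;0 0.017 0.1 0 0 0;0 0.013 0.08 0 0 0;0 0.01 0.08 0 0 0;0 0 0 0 0 0"

```text
clock: 17.27
eef_pos: [0.4915, -0.119, 0.1248]
tool_rot: [0.999, 0.05, -0.0, -0.0]
ft_force: [0.2, 0.5, 0.4]
grip_width: 0.0002
grasp_force: 0.0
```

```bash
python3 lid.py; ls -t pics|head -1
```

```text
17.325 [ 0.49152493 -0.1189676   0.12492606] [ 1.12015748 -0.24242533 -0.35226805]
lid underside angle pct [5.5 6.7 7.5 8.4 9.9] 451
side_1732.png
```

View pics/side_1732.png

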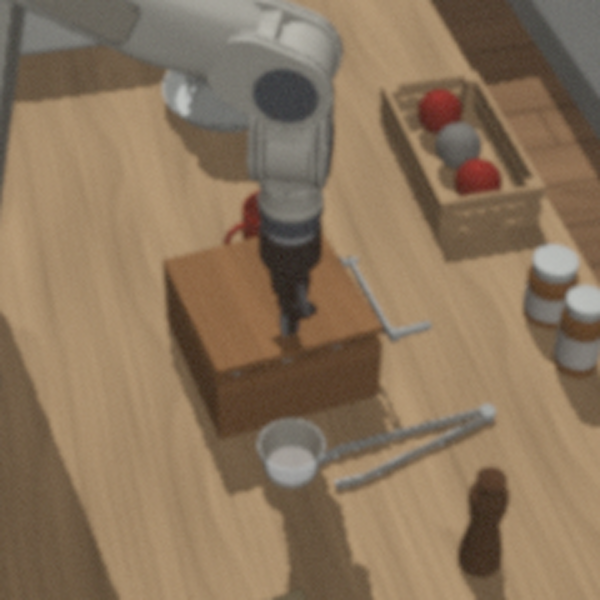

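Request:
servo_tool:
  rows: "0 0 0.05 0 0 0;0 0 0.05 0 0 0;0 0 0.05 0 0 0;0 0 0 0 0 0"

```text
clock: 17.82
eef_pos: [0.4914, -0.1189, 0.1173]
tool_rot: [0.999, 0.05, -0.0, -0.0]
ft_force: [-0.4, 0.7, -0.3]
grip_width: -0.0
grasp_force: 0.0
```

The side view shows the lid nearly shut, with the fingertips on it at (290,325) and the pin folded round to the front at (410,330). The ramekin and tongs haven't moved. I'll press the last few millimetres slowly, watching the force.

Request:
servo_tool:
  rows: "0 0 0.03 0 0 0;0 0 0.03 0 0 0;0 0 0.03 0 0 0"

```text
clock: 18.2
eef_pos: [0.4915, -0.1191, 0.113]
tool_rot: [0.999, 0.05, 0.0, 0.0]
ft_force: [-1.3, -1.0, 1.3]
grip_width: 0.0
grasp_force: 0.6
```

Request:
servo_tool:
  rows: "0 0 0.02 0 0 0;0 0 0.02 0 0 0"

```text
clock: 18.45
eef_pos: [0.4916, -0.1191, 0.1119]
tool_rot: [0.999, 0.05, 0.0, 0.0]
ft_force: [-5.6, 0.4, 18.9]
grip_width: -0.0
grasp_force: 9.2
```

Request:
servo_tool:
  rows: "0 0 -0.03 0 0 0;0 0 -0.2 0 0 0;0 0 -0.6 0 0 0;0 0 -0.9 0 0 0;0 0 -0.9 0 0 0;-0.8 0 -0.6 0 0 0;-0.8 0 -0.6 0 0 0;-0.8 0 0 0 0 0;0 0 0 0 0 0"

```text
clock: 19.58
eef_pos: [0.3704, -0.1309, 0.304]
tool_rot: [0.999, 0.049, 0.001, 0.001]
ft_force: [0.4, -0.7, 0.9]
grip_width: -0.0001
grasp_force: 0.0
```

Run:
```python
from h import *
i,d=robot.snapshot('side');P=cloud('side',d)
Q=P[180:330,240:370].reshape(-1,3);th=np.radians(6); ex=np.array([-np.sin(th),np.cos(th)]);ey=np.array([-np.cos(th),-np.sin(th)])
L=Q[:,:2]-[.485,-.035];c=np.c_[L@ex,L@ey,Q[:,2]]
m=(abs(c[:,0])<.1)&(c[:,1]>-.1)&(c[:,1]<.1)&(abs(c[:,2]-.12)<.04)
f=np.linalg.lstsq(np.c_[c[m,:2],np.ones(m.sum())],c[m,2],rcond=None)[0];print(f,m.sum(),'tilt deg',np.degrees(f[0]), 'z front edge',f[2]-.115*f[0],robot.sense())
cv2.imwrite('pics/end.png',cv2.resize(i[150:390,200:440,::-1],(600,600),interpolation=cv2.INTER_CUBIC))
```

```text
[0.00084264 0.00104687 0.11293288] 2657 tilt deg 0.048279740599453495 z front edge 0.11283597813389877 {'clock': 19.625, 'joint_positions': array([-5.53104801e-01, -2.56758693e-02, -1.29295052e-01,  1.46518356e+00,
        2.00829041e-04,  2.48961446e+00]), 'qd': array([ 0.01785224,  0.03892841,  0.01463742, -0.00960612,  0.0001814 ,
        0.00714323]), 'effort': array([ -0.44264719, -34.74187374,  34.40377951,   0.34985712,
        -0.05840745,  -0.152325  ]), 'eef_pos': array([ 0.37155211, -0.13107205,  0.30355164]), 'tool_rot': array([9.98777749e-01, 4.94166355e-02, 8.78163246e-04, 4.82188643e-04]), 'ft_force': array([ 0.39125187, -0.7549388 , -0.21511876]), 'moment': array([-0.00982052,  0.00334674,  0.02565901]), 'grasp_force': 0.0, 'grip_width': -0.00035765529591710816}
```

View pics/end.png

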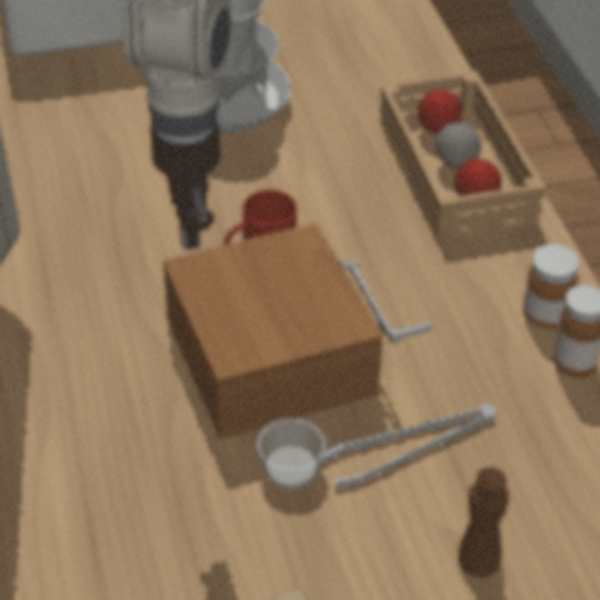

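The picture shows the lid flush and shut, with its top plane tilted 0.05° at z = 0.113. The stay is folded at (390,320), nothing else has moved, and the arm is clear.

```bash
python3 -c "
from bench import robot
print(robot.close_job())"
```

```text
the job is handed in; nothing more can be done
None
```

The stay is unlocked and the lid fully shut: it went down slowly, meeting a brief 19 N as it seated. Nothing else appears to have moved, and the job was handed in at about 20 s with the arm clear.

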